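# Lock the sprinkles caddy and hold the key turned

## Robot

A 6-joint arm with a two-finger parallel gripper is mounted at the origin on the work surface; the furniture and walls round the work are solid. World frame = base frame: x ahead of the robot, y to its left, z up, the work surface at z = 0. Lengths are in m, angles in rad, forces in N, time in s.
With the tool pointing down it reaches from about 0.3 to 0.825 m from the base axis. Payload 5.4 kg.
Tool frame: the origin (TCP) lies between the finger pads; the fingertips stand robot.tcp_to_tips ahead of it and the grasp point (between the pads) lies 11 mm behind it (robot.tcp_to_tips is the distance from the TCP to the fingertips, in m); z points along the fingers, y is the line along which they close (so a half turn about z gives the same grasp; the last joint's range is limited). The gripper opens to 92 mm and grips with 3 to 60 N. Pads are 20 mm wide; open, the fingers measure 128 mm over their backs; the gripper's body (75 mm by 189 mm) begins 69 mm behind the grasp point.
Start: joints at [0.94, 0.158, 1.597, -0, 1.386, -0.21], TCP at [0.235, 0.525, 0.223] pointing down, gripper open.
Joint ranges: [-2.91, 2.91], [-0.94, 2.29], [0.18, 2.7], [-1.29, 4.43], [0.17, 2.64], [-3, 3]. Speed limits (rad/s): [2.57, 2.57, 3.14, 3.14, 3.14, 3.14].

## Interface

Orientations are given as a unit quaternion [x, y, z, w].
In Python, from cell import robot, optics gives the robot as it stands. The module is installed in compiled form; this text tells all that it offers.
- The arm moves only by the tool send_rows, never from a script. Its argument "steps" is a list of rows, each a list of 2 entries, a list of its own where there are three numbers: the shift along the tool's x, y, z in cm, then the turn, a rotation vector about the tool's x, y, z in degrees. A call has 1 to 20 rows; each row is the pose to reach, as a shift and turn from the pose commanded when the call began, along the tool's axes at that moment; what a row does not reach only later rows make up. A row lasts 1/8 s, in which the tool goes at most 62.5 mm and 10.7 degrees, less where a joint would pass 70% of its speed; a pose out of reach is approached as far as the arm can. A call with a gripper value outside its range is refused whole. "grip" is the finger opening in cm, from 0 to 9.19, set as the call begins (left out, the last holds). The fingers move at their own pace and stop on an object; the grip force is fixed at half the most. Time passes only in rows, so rows that repeat a pose let the fingers close. It gives the time, the measured TCP pose, the force, the opening and the grip force at its end, in the units of the state.
- robot.sense(): the state, without advancing time (a new reading comes with each control period).
- optics.get_image(name): name is "scene" or "top"; returns a dict with "color" (420x560x3 uint8, blue, green, red), "camera_matrix" (3x3 intrinsics, pixels), "R" (3x3) and "t" (3): a world point X has camera coordinates R X + t. Camera axes: x right, y down, z forward; pixel columns grow to the right and rows downward; lengths in m; the calibration is good to about 2 mm. A picture is of the moment at which its call begins. There is no depth.
- robot.finish_job(): hands the job in; it is judged then, once.
The state is a dict: "time_s": time; "q": joint angles; "dq": joint speeds; "tau": joint torques, N m; "tcp_pos": TCP position; "tcp_rot": TCP orientation; "contact_force": force on the tool from outside, world axes, zero at the start; "wrist_torque": the same for the moment, N m; "opening": opening from 0.0 (shut) to 1.0 (fully open); "grasp_force": force on a finger pad.
Only numpy, scipy, OpenCV 4.12 (cv2) and the standard library are available. Lean on these libraries where they do the work, as an engineer would, in place of code of your own. Each camera call takes 0.05 s, during which the arm holds its last target. There are 200 camera calls.

## Task

Stand the loose sprinkles jar in the empty pocket of the blue caddy. Then take the red key from its wooden stand, push it fully home into the lock between the pockets, past its stiff pins (wiggle it a little if it sticks), and turn it a quarter turn clockwise seen from above, so that the yellow keeper bar swings over both jars. The lock springs back, so finish still gripping the key, holding it turned and fully in; move the bar only with the key, and leave the label roll, timer and ribbon spool where they are.

Things in the scene. Friction and masses are not known exactly. Their poses are not given: they have to be found in the camera images.
- jar_center (a point): centre (half-way up) of the loose jar to pack: sprinkles jar with black cap and blue label, standing on the table, 41 mm diameter, 105 mm tall, about 0.11 kg. z is up
- caddy: fixed blue box 56 (x) by 196 (y) by 45 mm high, walls 4 mm; origin at the centre of its underside. Two square pockets, 48 by 48 mm inside, lie 70 mm along +y (empty) and -y (full) from the lock tower in its middle
- pocket_empty (a point): centre of the inner floor of the empty pocket, 4 mm above the table; axes are the caddy's: z up, y along the row of pockets. A packed jar has its centre 52.5 mm above this point and stands free above the 45 mm walls
- pocket_full (a point): centre of the inner floor of the other pocket, which already holds a jar; same axes
- packed_center (a point): centre of the jar already packed there: black cap, same size as the loose one; it stays there
- lock_mouth (a point): centre of the key slot's mouth, on top of the brass lock plug, 142 mm above the table; a dark steel collar of 54 mm diameter surrounds the plug. Axes are the caddy's and do not turn with the plug. At rest the slot runs along x: 16.5 mm long (x), 7.5 mm wide (y), 30 mm deep, mouth bevelled 4 mm. Two spring pins stick out of its long sides 11 and 20 mm down; pushing the key past them takes 6 to 16 N
- lock_plug (a joint): angle of the lock plug, rad: 0 at rest, grows as it turns clockwise seen from above, stop at 1.6. A spring turns it back (0.025 N m at 0, 0.11 N m at a quarter turn). The key has play in the slot: it turns about 0.25 rad further than the plug
- keeper_bar (a point): yellow bar fixed to the plug and turning with it: 174 mm end to end (its x), 16 mm wide, underside 114 mm and top 121 mm above the table, just over the jar caps. At rest it lies along the caddy's x, across the row; a quarter turn lays it over both jars. This point is its middle, on the lock axis
- key_grip (a point): middle of the key's red bow, 28 mm above the shoulder (the bow's flat underside). Bow 30 mm wide (key x), 9 mm thick (y), 48 mm tall, 20 mm of it above this point. The key stands blade down in its stand. Fully home in the lock the shoulder rests on the plug and this point is 28 mm above the lock mouth
- key: the same key, 0.05 kg; origin on its axis at the shoulder, z up through the bow, x along its width, y through its thickness. Steel blade below: 14 mm wide (x), 5 mm thick (y), 26 mm long, its tip rounded. Half a turn about z leaves it alike, so it fits the slot either way round
- key_stand: fixed wooden block 60 (x) by 56 (y) by 34 mm that holds the key upright in a slot through its middle, along its x, the key's shoulder on its top; origin at the centre of its underside
- labels_center (a point): bystander: centre of a roll of labels lying flat, 79 mm diameter, 36 mm high
- timer_center (a point): bystander: centre of a red and white twist timer, 66 mm diameter, 49 mm high
- ribbon_center (a point): bystander: centre of a ribbon spool lying flat, 69 mm diameter, 15 mm high
Not all that is in view belongs to the job. What is shaped like the part that bears jar_center but green is not meant.

How it is judged:
By the outcome, as a careful person would: the job done as asked, in the order asked, and still so for the second after the job is handed in, while the arm keeps its last pose, push and grip.
It also fails if it takes over 67 s, if anything falls off the work surface, if the arm or the gripper's body presses on something with over 40 N, if the wrist force passes 120 N, or if a joint passes its speed limit or range.

## Working session

There is one attempt and no reset: what is moved stays moved. The work goes in short steps, Python scripts to look and compute and a tool call to move; the robot and the scene stay as the last step left them, time stands still between calls to the robot, and variables do not carry over. Pictures are saved under pics/ and viewed, at most 10 in all, crops included, and the job is handed in when it is done.

Besides the shell and the picture viewer there is one more tool, called after "Emit:" in YAML: its name, and indented under it one key for each argument. send_rows: Moves the arm, as the interface text tells. Its arguments: {"type":"object","properties":{"steps":{"type":"array"},"grip":{"type":"number"}},"required":["steps"]}

```bash
mkdir -p pics; python3 - <<'E'
from cell import robot, optics
import cv2,numpy as np
print(robot.sense(), robot.tcp_to_tips)
for n in ("scene","top"):
    d=optics.get_image(n); cv2.imwrite(f"pics/{n}0.png",d["color"])
    print(n,d["camera_matrix"].tolist(),d["R"].tolist(),d["t"].tolist(),(-d["R"].T@d["t"]).tolist())
E
```

```text
{'time_s': 0.0, 'q': array([ 9.39901702e-01,  1.59053813e-01,  1.59821828e+00,  6.72513782e-06,
        1.38619070e+00, -2.10090501e-01]), 'dq': array([-0.00125982, -0.00160958, -0.00172223,  0.00100574, -0.00117809,
       -0.00136546]), 'tau': array([ 2.33284802e-03, -3.85576093e+01, -3.22109306e+01,  7.02898856e-02,
        3.76448978e-02, -1.53238720e-04]), 'tcp_pos': array([0.23453122, 0.52433151, 0.22162322]), 'tcp_rot': array([ 2.08853627e-01,  9.77946465e-01, -8.52266896e-04, -3.84722843e-04]), 'contact_force': array([-0.5353504 , -0.06929004,  0.51967161]), 'wrist_torque': array([-0.02908859,  0.00608688,  0.00272559]), 'grasp_force': 0.0, 'opening': 0.9963351097034072} 0.008
scene [[541.7336190372828, 0.0, 278.8088454949809], [0.0, 541.7336190372828, 210.78944029038425], [0.0, 0.0, 1.0]] [[0.775382597864376, -0.6314325517706822, -0.008646357236170507], [-0.452906710449824, -0.5465118293663642, -0.7044148862652952], [0.4400651526292557, 0.5501070376999317, -0.7097358019111023]] [-0.3922129101829864, 0.2967058057794979, 1.2026291855232065] [-0.09074008040307946, -0.7470775447137267, 1.0591617628873464]
top [[515.7825544321364, 0.0, 274.3084633143538], [0.0, 515.7825544321364, 210.17563347619256], [0.0, 0.0, 1.0]] [[0.01764128771346627, -0.9995133377484072, 0.025726885370160334], [-0.9829730415589063, -0.02204480542456706, -0.18242265791898163], [0.18290102387970256, -0.022070664168339856, -0.982883564440328]] [-0.031829042034980846, 0.4885932645088457, 1.2392823582323869] [0.25416950039088254, 0.006309176144428728, 1.3080196056763556]
```

View pics/scene0.png

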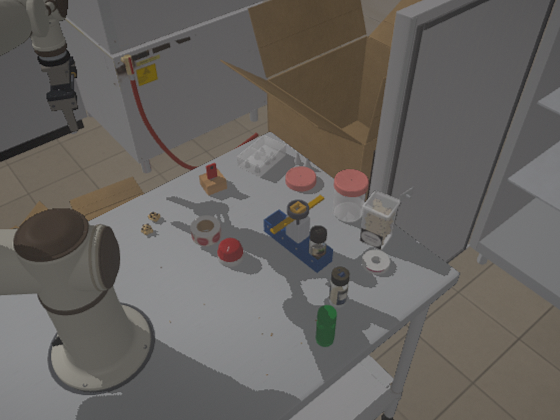

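View pics/top0.png

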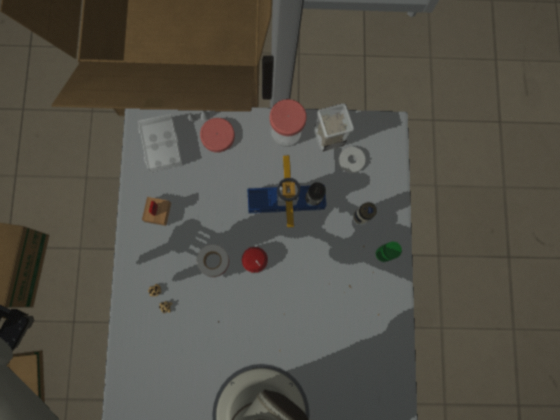

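Scene and top show the caddy near top px (287,199), packed jar (316,193), loose jar (366,212), key stand (157,210), green decoy (389,252). I'll enlarge and measure.

```bash
cat > h.py <<'E'
import numpy as np, cv2
from cell import robot, optics
from scipy.spatial.transform import Rotation as Ro
def ray(d,px):
    v=np.linalg.inv(d["camera_matrix"])@np.array([px[0],px[1],1.]); return -d["R"].T@d["t"], d["R"].T@v
def onplane(d,px,z):
    c,v=ray(d,px); return c+v*(z-c[2])/v[2]
def tri(d1,p1,d2,p2):
    c1,v1=ray(d1,p1);c2,v2=ray(d2,p2)
    s=np.linalg.lstsq(np.c_[v1,-v2],c2-c1,rcond=None)[0]
    a=c1+s[0]*v1;b=c2+s[1]*v2; return (a+b)/2,np.linalg.norm(a-b)
def proj(d,X):
    p=d["camera_matrix"]@(d["R"]@np.asarray(X)+d["t"]); return p[:2]/p[2]
def blobs(im,f,roi,amin=15):
    h=cv2.cvtColor(im,cv2.COLOR_BGR2HSV).astype(int); m=f(h[...,0],h[...,1],h[...,2]).astype(np.uint8)
    x0,y0,x1,y1=roi; k=np.zeros_like(m);k[y0:y1,x0:x1]=m[y0:y1,x0:x1]
    cs=cv2.findContours(k,cv2.RETR_EXTERNAL,cv2.CHAIN_APPROX_NONE)[0]
    return sorted([c for c in cs if cv2.contourArea(c)>=amin],key=cv2.contourArea,reverse=True)
E
python3 - <<'E'
from h import *
T=optics.get_image("top");S=optics.get_image("scene")
def crop(d,r,k,n):
    x0,y0,x1,y1=r; cv2.imwrite(n,cv2.resize(d["color"][y0:y1,x0:x1],None,fx=k,fy=k,interpolation=cv2.INTER_CUBIC))
a=cv2.resize(T["color"][145:240,235:385],None,fx=5,fy=5,interpolation=cv2.INTER_CUBIC)
cv2.imwrite("pics/tc.png",a)
b=cv2.resize(S["color"][160:320,195:365],None,fx=3.6,fy=3.6,interpolation=cv2.INTER_CUBIC); cv2.imwrite("pics/sc.png",b)
P={"red":(lambda h,s,v:((h<6)|(h>172))&(s>150)&(v>50),(140,190,180,235),(195,155,230,190)),
"wood":(lambda h,s,v:(h>5)&(h<22)&(s>70)&(v>80),(135,190,180,235),(190,160,235,200)),
"yel":(lambda h,s,v:(h>15)&(h<30)&(s>150)&(v>80),(270,140,310,240),(255,185,340,240)),
"blue":(lambda h,s,v:(h>105)&(h<125)&(s>110)&(v>30),(235,175,340,225),(255,200,345,275)),
"black":(lambda h,s,v:(v<60),(350,195,385,228),(325,260,355,290)),
"blackP":(lambda h,s,v:(v<60)&((s<100)|(v<35)),(303,178,330,208),(308,222,330,245))}
for n,(f,rt,rs) in P.items():
    for d,r,nm in((T,rt,"T"),(S,rs,"S")):
        for c in blobs(d["color"],f,r)[:3]:
            print(n,nm,cv2.contourArea(c),np.round(cv2.minAreaRect(c)[0],1),np.round(cv2.minAreaRect(c)[1],1),round(cv2.minAreaRect(c)[2],1),cv2.boundingRect(c))
E
```

```text
red T 36.0 [152.5 207.5] [ 6.1 12.4] 14.0 (149, 201, 7, 14)
wood T 313.0 [154.8 210.3] [22.9 25. ] 10.3 (142, 197, 25, 28)
wood S 363.5 [212.7 181.6] [21.5 24.8] 69.0 (199, 169, 28, 26)
yel T 115.0 [288. 188.] [12. 10.] 90.0 (283, 182, 11, 13)
yel T 93.5 [286.3 166.5] [21.2  5.5] 86.4 (283, 156, 7, 22)
yel S 88.0 [281. 225.] [ 5.  23.7] 54.8 (270, 218, 23, 16)
yel S 63.0 [315.6 200.9] [ 4.8 16.6] 55.0 (308, 195, 16, 13)
blue T 615.0 [265.8 199.4] [23.4 35.1] 85.9 (248, 187, 37, 25)
blue T 190.0 [309. 198.] [22. 30.] 90.0 (294, 187, 31, 23)
blue S 34.5 [268.  227.5] [15.6  6.7] 84.3 (265, 220, 8, 16)
black T 222.5 [367.8 210.8] [16.3 17. ] 45.0 (359, 203, 18, 18)
black T 30.0 [356.3 217.3] [11.9  4.7] 56.3 (354, 211, 8, 12)
black S 77.0 [339.6 280.6] [16.5  9.3] 7.1 (332, 275, 17, 11)
blackP T 350.0 [315.1 193.5] [23.1 20.8] 86.4 (305, 182, 22, 24)
blackP S 213.5 [318.  234.5] [17. 16.] 90.0 (310, 226, 17, 18)
```

View pics/tc.png

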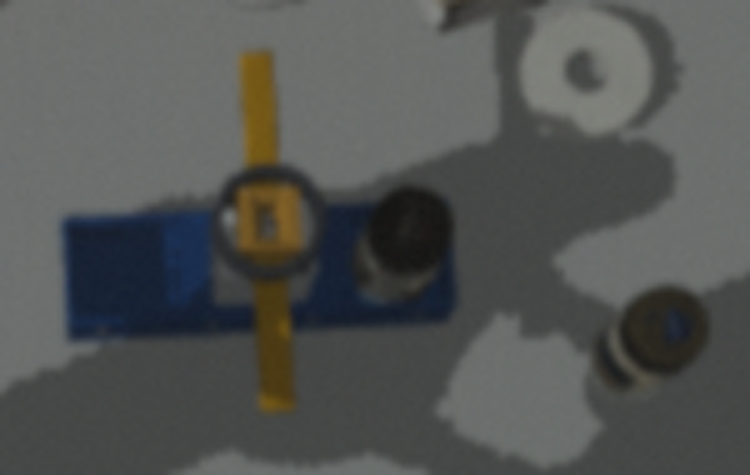

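View pics/sc.png

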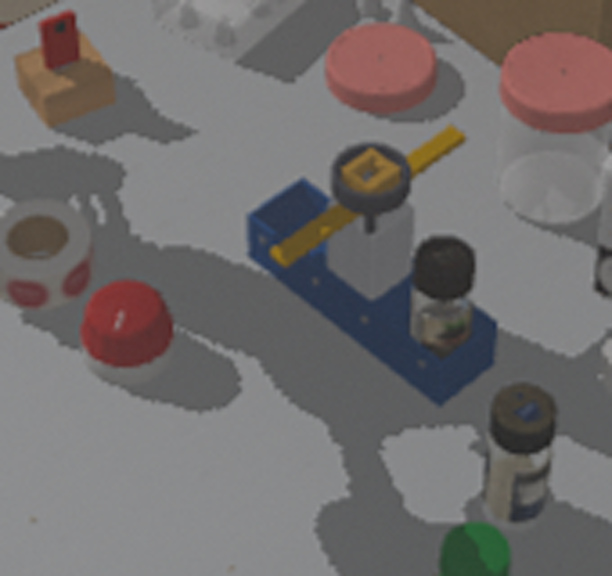

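The crops show: the loose jar's cap top (top px ≈368,210.6), lock plug (≈288.5,188.5), caddy corners and bar ends; red key bow in the scene crop around (58,40). Converting these to points.

```bash
python3 - <<'E'
from h import *
T=optics.get_image("top");S=optics.get_image("scene")
t=lambda x,y:((x+.5)/5-.5+235,(y+.5)/5-.5+145)
s=lambda x,y:((x+.5)/3.6-.5+195,(y+.5)/3.6-.5+160)
np.set_printoptions(precision=4,suppress=True)
for n,a,b,z in(("jar",t(666,328),s(525,410),.105),("lock",t(268,218),s(371,172),.142),("packed",t(411,222),s(445,255),.105)):
    print(n,tri(T,a,S,b),onplane(T,a,z),onplane(S,b,z))
for c in((65,217),(70,340),(455,318)): print("cad",onplane(T,t(*c),.045))
e=[onplane(T,t(*c),.121) for c in((257,52),(278,410))]; print("bar",e,np.linalg.norm(e[0]-e[1]),(e[0]+e[1])/2)
e=[onplane(S,s(*c),.121) for c in((461,133),(277,257))]; print("barS",e,np.linalg.norm(e[0]-e[1]),(e[0]+e[1])/2)
print("keytopS",onplane(S,s(40,27),.082),onplane(S,s(73,12),.082),onplane(S,s(57,22),.082)," stand",[onplane(S,s(*c),.034) for c in((15,65),(35,98),(115,77))])
for n,p in(("key",(152.5,207.5)),): print(onplane(T,p,.06),onplane(T,p,.082))
def up(d,r,k): 
    x0,y0,x1,y1=r; return cv2.resize(d["color"][y0:y1,x0:x1],None,fx=k,fy=k,interpolation=cv2.INTER_CUBIC)
a=up(T,(136,190,186,240),8);b=up(S,(190,155,240,205),8)
cv2.imwrite("pics/k.png",np.clip(np.hstack([a,b])*1.5,0,255).astype(np.uint8))
E
```

```text
jar (array([ 0.4844, -0.2449,  0.1006]), np.float64(0.0012348045457877194)) [ 0.483  -0.2436  0.105 ] [ 0.4824 -0.2474  0.105 ]
lock (array([ 0.5249, -0.0513,  0.1353]), np.float64(0.0008057781598845794)) [ 0.5237 -0.0512  0.142 ] [ 0.52   -0.0563  0.142 ]
packed (array([ 0.5307, -0.121 ,  0.1074]), np.float64(0.001359904493331386)) [ 0.5319 -0.1216  0.105 ] [ 0.5317 -0.1192  0.105 ]
cad [0.5443 0.0459 0.045 ]
cad [0.4816 0.0418 0.045 ]
cad [ 0.4971 -0.1502  0.045 ]
bar [array([ 0.6098, -0.0459,  0.121 ]), array([ 0.437 , -0.0581,  0.121 ])] 0.1732514223242804 [ 0.5234 -0.052   0.121 ]
barS [array([ 0.6072, -0.0512,  0.121 ]), array([ 0.4355, -0.0611,  0.121 ])] 0.17195386087878495 [ 0.5213 -0.0561  0.121 ]
keytopS [0.4669 0.2713 0.082 ] [0.4966 0.2698 0.082 ] [0.4803 0.2678 0.082 ]  stand [array([0.4534, 0.2955, 0.034 ]), array([0.4442, 0.2532, 0.034 ]), array([0.5061, 0.2334, 0.034 ])]
[0.4864 0.2767 0.06  ] [0.4823 0.272  0.082 ]
```

View pics/k.png

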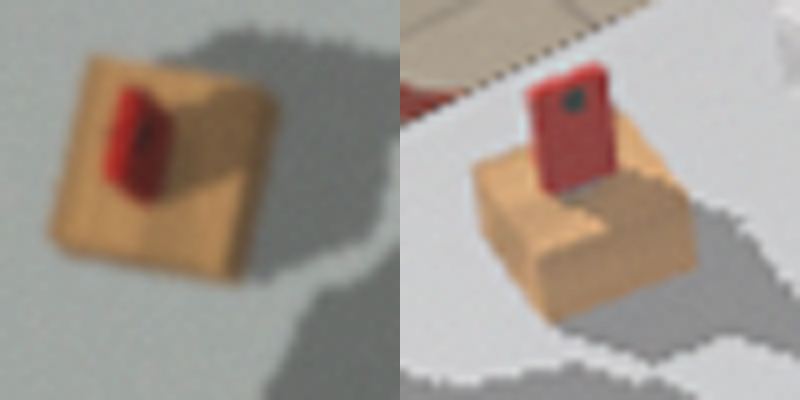

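Everything is consistent: bar length reads 173 mm (174 given), lock ≈ (0.523,-0.053), caddy yaw ≈ +4°, jar ≈ (0.483,-0.245). The picture shows the key bow (left panel 110–165, 85–205) and the stand's top. Next I measure the key's yaw and the move to the jar.

```bash
cat >> h.py <<'E'
np.set_printoptions(precision=4,suppress=True)
def go(x,y,z,th):
    "print shift (cm) and turn (deg) in tool axes to a tool-down pose; th = world angle of tool y"
    s=robot.sense(); R=Ro.from_quat(s["tcp_rot"]); a=np.radians(th)
    ty=np.array([np.cos(a),np.sin(a),0]); tz=np.array([0,0,-1.]); G=Ro.from_matrix(np.c_[np.cross(ty,tz),ty,tz])
    print("shift",R.inv().apply(np.array([x,y,z])-s["tcp_pos"])*100,"turn",np.degrees((R.inv()*G).as_rotvec()))
E
python3 - <<'E'
from h import *
T=optics.get_image("top");S=optics.get_image("scene")
t=lambda x,y:((x+.5)/8-.5+136,(y+.5)/8-.5+190)
s=lambda x,y:((x-400+.5)/8-.5+190,(y+.5)/8-.5+155)
print("standT",[onplane(T,t(*c),.034)[:2] for c in((95,58),(278,98),(240,280),(52,245))])
print("standS",[onplane(S,s(*c),.034)[:2] for c in((473,170),(540,245),(692,200))])
print("bowtopT",[onplane(T,t(*c),.082)[:2] for c in((127,88),(108,182))])
print("bowtopS",[onplane(S,s(*c),.082)[:2] for c in((531,85),(606,67))],"bowbotS",[onplane(S,s(*c),.034)[:2] for c in((545,193),(617,172))])
go(.483,-.245,.16,4)
E
```

```text
standT [array([0.5182, 0.2967]), array([0.5067, 0.2389]), array([0.4488, 0.2475]), array([0.4585, 0.3062])]
standS [array([0.4576, 0.3025]), array([0.4539, 0.2542]), array([0.5086, 0.2394])]
bowtopT [array([0.4992, 0.2756]), array([0.4704, 0.2795])]
bowtopS [array([0.472 , 0.2779]), array([0.4975, 0.2692])] bowbotS [array([0.4705, 0.2758]), array([0.4966, 0.2688])]
shift [-54.0984 -60.1172   6.2599] turn [-0.0178  0.0052 61.8869]
```

Emit:
send_rows:
  steps:
    - [[-4,-4.5,0],[0,0,6]]
    - [[-8,-9,0],[0,0,12]]
    - [[-12,-13.5,0],[0,0,18]]
    - [[-16,-18,0],[0,0,24]]
    - [[-20,-22.5,0],[0,0,30]]
    - [[-24,-27,0],[0,0,36]]
    - [[-28,-31.5,0],[0,0,42]]
    - [[-32,-36,0],[0,0,48]]
    - [[-36,-40.5,0],[0,0,54]]
    - [[-40,-45,0],[0,0,58]]
    - [[-44,-49.5,0],[0,0,62]]
    - [[-48,-54,0],[0,0,62]]
    - [[-51,-57,1],[0,0,62]]
    - [[-53,-59,3],[0,0,62]]
    - [[-54.1,-60.1,5],[0,0,62]]
    - [[-54.1,-60.1,5],[0,0,62]]
  grip: 9

```text
time_s: 2.4
tcp_pos: [0.4822, -0.2447, 0.1709]
tcp_rot: [0.683, 0.73, -0.0, -0.002]
contact_force: [0.4, 0.4, -0.2]
opening: 0.98
grasp_force: 0.0
```

```bash
python3 - <<'E'
from h import *
go(.483,-.245,.076,4)
s=robot.sense();print(s["tcp_pos"],s["q"],s["time_s"])
E
```

```text
shift [-0.0633  0.099   9.4896] turn [-0.1587 -0.1505 -0.1798]
[ 0.4822 -0.2447  0.1709] [-0.6931  0.1182  1.7464 -0.      1.2807 -0.7598] 2.4
```

Emit:
send_rows:
  steps:
    - [[0,0.1,3],[0,0,0]]
    - [[0,0.1,6],[0,0,0]]
    - [[0,0.1,8],[0,0,0]]
    - [[0,0.1,9.5],[0,0,0]]
    - [[0,0.1,9.5],[0,0,0]]

```text
time_s: 3.02
tcp_pos: [0.4838, -0.2439, 0.0773]
tcp_rot: [0.683, 0.731, -0.0, -0.001]
contact_force: [-0.2, -0.4, -0.4]
opening: 0.981
grasp_force: 0.0
```

Emit:
send_rows:
  steps:
    - [[0,0,0],[0,0,0]]
    - [[0,0,0],[0,0,0]]
    - [[0,0,0],[0,0,0]]
    - [[0,0,0],[0,0,0]]
    - [[0,0,0],[0,0,0]]
    - [[0,0,0],[0,0,0]]
  grip: 2

```text
time_s: 3.78
tcp_pos: [0.4842, -0.2447, 0.0776]
tcp_rot: [0.683, 0.731, -0.0, 0.0]
contact_force: [-0.4, 0.7, 0.7]
opening: 0.44
grasp_force: 30.0
```

Emit:
send_rows:
  steps:
    - [[0,0,-2],[0,0,0]]
    - [[0,0,-5],[0,0,0]]
    - [[0,0,-9],[0,0,0]]
    - [[0,0,-13],[0,0,0]]
    - [[0,0,-16],[0,0,0]]
    - [[0,0,-17.5],[0,0,0]]
    - [[0,0,-17.5],[0,0,0]]

```text
time_s: 4.65
tcp_pos: [0.4845, -0.2449, 0.253]
tcp_rot: [0.683, 0.731, 0.0, 0.001]
contact_force: [0.3, 0.6, -0.8]
opening: 0.437
grasp_force: 30.0
```

```bash
python3 - <<'E'
from h import *
go(.518,.017,.252,4)
s=robot.sense();print(s["tcp_pos"],s["opening"],s["grasp_force"])
E
```

```text
shift [25.9024  5.1236  0.0804] turn [ 0.0494  0.0482 -0.1101]
[ 0.4845 -0.2449  0.253 ] 0.4372483064320092 29.991072490811348
```

Emit:
send_rows:
  steps:
    - [[2,0.4,0],[0,0,0]]
    - [[5,1,0],[0,0,0]]
    - [[9,1.8,0],[0,0,0]]
    - [[13,2.6,0],[0,0,0]]
    - [[17,3.4,0],[0,0,0]]
    - [[21,4.2,0],[0,0,0]]
    - [[24,4.8,0],[0,0,0]]
    - [[25.9,5.1,0],[0,0,0]]
    - [[25.9,5.1,0],[0,0,0]]
    - [[25.9,5.1,0],[0,0,0]]

```text
time_s: 5.9
tcp_pos: [0.5169, 0.0172, 0.2517]
tcp_rot: [0.683, 0.731, -0.001, -0.001]
contact_force: [-0.2, -0.7, -0.8]
opening: 0.435
grasp_force: 30.0
```

```bash
python3 - <<'E'
from h import *
go(.518,.017,.17,4)
S=optics.get_image("scene");T=optics.get_image("top")
a=cv2.resize(S["color"][130:290,230:370],None,fx=3,fy=3,interpolation=cv2.INTER_CUBIC);b=cv2.resize(T["color"][140:240,235:345],None,fx=3,fy=3,interpolation=cv2.INTER_CUBIC)
b=cv2.copyMakeBorder(b,0,a.shape[0]-b.shape[0],0,0,cv2.BORDER_CONSTANT)
cv2.imwrite("pics/j.png",np.hstack([a,b]))
E
```

```text
shift [-0.0289  0.1242  8.1705] turn [-0.0937 -0.0071 -0.098 ]
```

View pics/j.png

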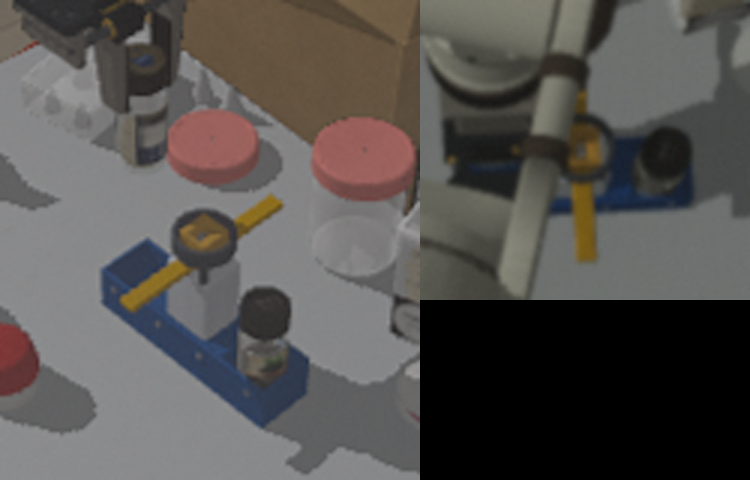

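The jar hangs upright in the gripper, scene crop (145,110); caddy's end corners are at crop (150,240) and (102,270). Quick relative check.

```bash
python3 - <<'E'
from h import *
S=optics.get_image("scene")
s=lambda x,y:((x+.5)/3-.5+230,(y+.5)/3-.5+130)
A=onplane(S,s(150,240),.045);B=onplane(S,s(102,270),.045);C=onplane(S,s(264,393),.045)
print(A,B,C,"jartop",onplane(S,s(147,57),.28))
u=(A-B)/np.linalg.norm(A-B); v=(B-C)/np.linalg.norm(B-C)
print(np.linalg.norm(A-B),np.linalg.norm(B-C),"pocket",(A+B)/2-.028*v)
E
```

```text
[0.5425 0.0408 0.045 ] [0.4873 0.0389 0.045 ] [ 0.5032 -0.1525  0.045 ] jartop [0.5185 0.0122 0.28  ]
0.05519684155274797 0.19203639976541417 pocket [0.5172 0.0119 0.045 ]
```

Emit:
send_rows:
  steps:
    - [[0,0,2],[0,0,0]]
    - [[0,0,5],[0,0,0]]
    - [[0,0,8],[0,0,0]]
    - [[0,0,10.5],[0,0,0]]
    - [[0,0,12],[0,0,0]]
    - [[0,0,13],[0,0,0]]
    - [[0,0,14],[0,0,0]]
    - [[0,0,14.5],[0,0,0]]

```text
time_s: 7.05
tcp_pos: [0.5176, 0.0171, 0.1075]
tcp_rot: [0.683, 0.731, 0.0, 0.0]
contact_force: [-0.1, -0.5, -1.7]
opening: 0.436
grasp_force: 30.0
```

Emit:
send_rows:
  steps:
    - [[0,0,0.6],[0,0,0]]
    - [[0,0,1.2],[0,0,0]]
    - [[0,0,1.7],[0,0,0]]
    - [[0,0,2.1],[0,0,0]]
    - [[0,0,2.4],[0,0,0]]
    - [[0,0,2.4],[0,0,0]]

```text
time_s: 7.8
tcp_pos: [0.5174, 0.0172, 0.0834]
tcp_rot: [0.683, 0.731, -0.0, -0.0]
contact_force: [0.3, 0.3, -1.3]
opening: 0.439
grasp_force: 30.0
```

Emit:
send_rows:
  steps:
    - [[0,0,0.1],[0,0,0]]
    - [[0,0,0.2],[0,0,0]]
    - [[0,0,0.2],[0,0,0]]

```text
time_s: 8.18
tcp_pos: [0.5176, 0.0172, 0.0817]
tcp_rot: [0.683, 0.731, 0.0, 0.0]
contact_force: [-0.4, 0.2, -1.3]
opening: 0.438
grasp_force: 30.0
```

Emit:
send_rows:
  steps:
    - [[0,0,0],[0,0,0]]
    - [[0,0,0],[0,0,0]]
    - [[0,0,0],[0,0,0]]
    - [[0,0,0],[0,0,0]]
    - [[0,0,-2],[0,0,0]]
    - [[0,0,-5],[0,0,0]]
    - [[0,0,-9],[0,0,0]]
    - [[0,0,-13],[0,0,0]]
    - [[0,0,-15],[0,0,0]]
    - [[0,0,-15],[0,0,0]]
  grip: 7

```text
time_s: 9.43
tcp_pos: [0.5186, 0.017, 0.2334]
tcp_rot: [0.683, 0.731, 0.001, 0.002]
contact_force: [0.5, 0.1, -1.1]
opening: 0.762
grasp_force: 0.0
```

```bash
python3 - <<'E'
from h import *
go(.484,.273,.20,79)
S=optics.get_image("scene")
cv2.imwrite("pics/p.png",cv2.resize(S["color"][150:290,190:370],None,fx=4,fy=4,interpolation=cv2.INTER_CUBIC))
E
```

```text
shift [25.7804 -1.7285  3.3048] turn [  0.1473   0.1941 -75.1084]
```

View pics/p.png

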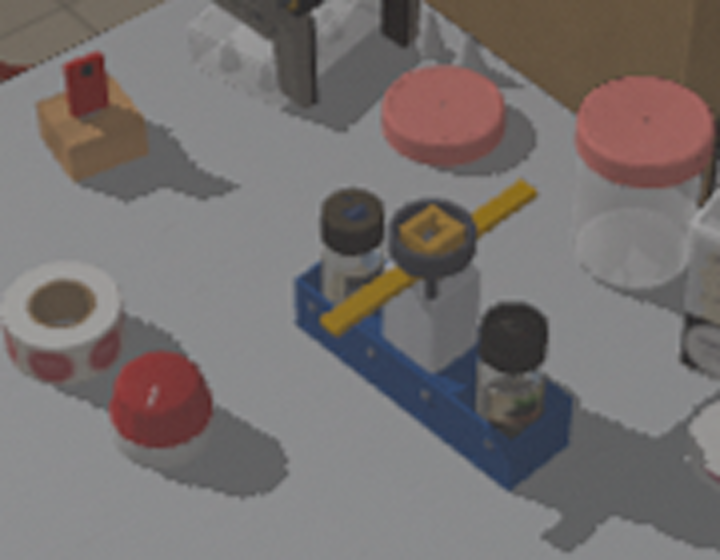

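Jar stands upright in the pocket at crop (352,245), bar untouched. On to the key.

Emit:
send_rows:
  steps:
    - [[3,0,0],[0,0,-8]]
    - [[6,-0.3,0],[0,0,-16]]
    - [[10,-0.6,0],[0,0,-24]]
    - [[14,-0.9,0],[0,0,-32]]
    - [[18,-1.2,0],[0,0,-40]]
    - [[21,-1.4,0.5],[0,0,-48]]
    - [[24,-1.6,1],[0,0,-56]]
    - [[25.8,-1.7,2],[0,0,-64]]
    - [[25.8,-1.7,4],[0,0,-72]]
    - [[25.8,-1.7,6],[0,0,-75]]
    - [[25.8,-1.7,8],[0,0,-75]]
    - [[25.8,-1.7,8],[0,0,-75]]

```text
time_s: 10.98
tcp_pos: [0.4806, 0.2727, 0.1481]
tcp_rot: [0.097, 0.995, -0.001, -0.003]
contact_force: [0.4, -0.7, 0.0]
opening: 0.762
grasp_force: 0.0
```

```bash
python3 - <<'E'
from h import *
go(.484,.273,.053,79)
S=optics.get_image("scene");s=robot.sense()
print(s["tcp_pos"])
a=cv2.resize(S["color"][130:210,160:260],None,fx=7,fy=7,interpolation=cv2.INTER_CUBIC);cv2.imwrite("pics/k2.png",np.clip(a*1.4,0,255).astype(np.uint8))
E
```

```text
shift [-0.3844  0.1262  9.5076] turn [-0.1856 -0.3477 -0.1122]
[0.4817 0.273  0.1498]
```

View pics/k2.png

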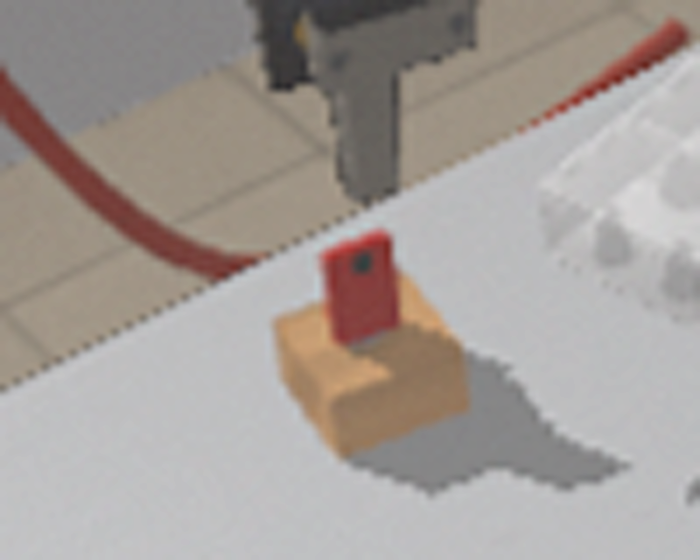

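Bow mid-face is at crop (361,290), directly beneath the gripper. Descending, target (0.485, 0.276).

```bash
python3 - <<'E'
from h import *
S=optics.get_image("scene");T=optics.get_image("top")
f=lambda h,s,v:((h<8)|(h>170))&(s>120)&(v>50)
for d,r in((S,(195,160,230,185)),(T,(140,190,180,235))):
    for c in blobs(d["color"],f,r)[:2]: print(cv2.contourArea(c),cv2.minAreaRect(c))
for y in(.272,.275,.278): print(y,proj(S,(.485,y-.0045*.98,.058)),proj(S,(.485,y,.082)),proj(T,(.485,y,.082)))
go(.485,.276,.053,78)
E
```

```text
107.5 ((211.302001953125, 170.51980590820312), (14.42803955078125, 9.651860237121582), 84.2894058227539)
0.272 [212.7448 171.6209] [211.0294 164.2999] [152.5576 206.3932]
0.275 [212.1429 171.0804] [210.4235 163.7622] [151.3052 206.3656]
0.278 [211.5423 170.5411] [209.819  163.2257] [150.0526 206.3379]
shift [-0.1337  0.2862  9.8791] turn [0.0042 0.005  0.8864]
```

Emit:
send_rows:
  steps:
    - [[-0.2,0.3,2.5],[0,0,0.9]]
    - [[-0.2,0.3,5],[0,0,0.9]]
    - [[-0.2,0.3,7],[0,0,0.9]]
    - [[-0.2,0.3,8.5],[0,0,0.9]]
    - [[-0.2,0.3,9.5],[0,0,0.9]]
    - [[-0.2,0.3,9.7],[0,0,0.9]]
    - [[-0.2,0.3,9.7],[0,0,0.9]]
  grip: 4

```text
time_s: 12.0
tcp_pos: [0.486, 0.2761, 0.0551]
tcp_rot: [0.105, 0.995, 0.0, 0.0]
contact_force: [0.9, 0.5, 0.0]
opening: 0.434
grasp_force: 0.0
```

Emit:
send_rows:
  steps:
    - [[0,0,0],[0,0,0]]
    - [[0,0,0],[0,0,0]]
    - [[0,0,0],[0,0,0]]
  grip: 1.4

```text
time_s: 12.38
tcp_pos: [0.4857, 0.276, 0.0549]
tcp_rot: [0.105, 0.995, 0.0, 0.0]
contact_force: [0.5, -0.1, 0.1]
opening: 0.159
grasp_force: 0.0
```

```bash
python3 - <<'E'
from h import *
print(robot.sense())
S=optics.get_image("scene")
a=cv2.resize(S["color"][140:200,170:250],None,fx=8,fy=8,interpolation=cv2.INTER_CUBIC);cv2.imwrite("pics/k3.png",np.clip(a*1.4,0,255).astype(np.uint8))
E
```

```text
{'time_s': 12.375, 'q': array([ 0.3005,  0.308 ,  1.7765, -0.    ,  1.0567, -1.0607]), 'dq': array([ 0.0021,  0.0028,  0.0009,  0.0012, -0.001 ,  0.0001]), 'tau': array([ -0.0013, -39.6935, -27.5415,   0.0213,   0.0713,   0.0004]), 'tcp_pos': array([0.4857, 0.276 , 0.0549]), 'tcp_rot': array([0.1046, 0.9945, 0.0001, 0.0002]), 'contact_force': array([ 0.5135, -0.1325,  0.1433]), 'wrist_torque': array([ 0.0163,  0.0117, -0.0045]), 'grasp_force': 0.0, 'opening': 0.15944746964059342}
```

View pics/k3.png

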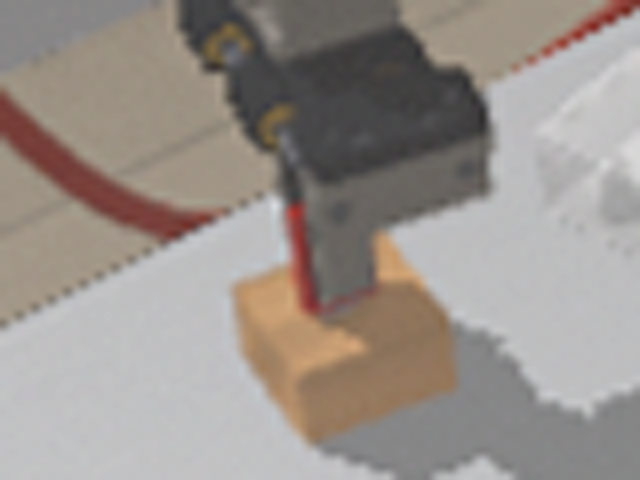

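Opening is 14.6 mm with no contact, the bow sits between the pads (crop 290–375), roughly centred. Close and lift.

Emit:
send_rows:
  steps:
    - [[0,0,0],[0,0,0]]
    - [[0,0,0],[0,0,0]]
    - [[0,0,0],[0,0,0]]
    - [[0,0,0],[0,0,0]]
  grip: 0

```text
time_s: 12.92
tcp_pos: [0.4855, 0.276, 0.0546]
tcp_rot: [0.105, 0.995, -0.0, -0.0]
contact_force: [0.4, -0.2, 1.0]
opening: 0.094
grasp_force: 30.0
```

```bash
python3 - <<'E'
from h import *
s=robot.sense();print(s["tcp_pos"],s["contact_force"],s["wrist_torque"],s["opening"]*91.9,s["grasp_force"])
E
```

```text
[0.4855 0.276  0.0546] [ 0.4454 -0.1735  0.9736] [-0.0086  0.0378 -0.0335] 8.640131792107296 30.000105500221252
```

Emit:
send_rows:
  steps:
    - [[0,0,-1],[0,0,0]]
    - [[0,0,-3],[0,0,0]]
    - [[0,0,-6],[0,0,0]]
    - [[0,0,-10],[0,0,0]]
    - [[0,0,-14],[0,0,0]]
    - [[0,0,-17.5],[0,0,0]]
    - [[0,0,-18],[0,0,0]]
    - [[0,0,-18],[0,0,0]]

```text
time_s: 13.92
tcp_pos: [0.4852, 0.2759, 0.2338]
tcp_rot: [0.105, 0.995, -0.0, -0.0]
contact_force: [-0.1, -0.3, 0.1]
opening: 0.094
grasp_force: 30.0
```

```bash
python3 - <<'E'
from h import *
S=optics.get_image("scene"); s=robot.sense();p=s["tcp_pos"]; print(p,s["opening"]*91.9,s["grasp_force"])
f=lambda h,s,v:((h<8)|(h>170))&(s>120)&(v>40)
q=proj(S,p-[0,0,.0206]).round().astype(int); print("shoulder proj",proj(S,p-[0,0,.0206]),"tip",proj(S,p-[0,0,.0466]))
for c in blobs(S["color"],f,(q[0]-20,q[1]-20,q[0]+20,q[1]+15),3): print(cv2.contourArea(c),cv2.boundingRect(c))
R=Ro.from_quat(s["tcp_rot"]).as_matrix()
for dx in(-.015,.015): print("bow bottom corner",proj(S,p+R[:,0]*dx-[0,0,.0206]+[0,-.0045,0]))
a=cv2.resize(S["color"][q[1]-35:q[1]+35,q[0]-45:q[0]+45],None,fx=8,fy=8,interpolation=cv2.INTER_CUBIC);cv2.imwrite("pics/k4.png",np.clip(a*1.4,0,255).astype(np.uint8))
print("origin",q-[45,35])
go(.523,-.053,.225,94)
E
```

```text
[0.4847 0.2757 0.2329] 9.048875693636417 29.999804198741913
shoulder proj [205.2876 125.5059] tip [206.3176 133.5144]
9.5 (198, 111, 13, 16)
bow bottom corner [211.5854 124.7062]
bow bottom corner [200.8729 127.9017]
origin [160  91]
shift [-10.5843 -31.3573   0.8053] turn [ -0.0558  -0.142  -16.0089]
```

View pics/k4.png

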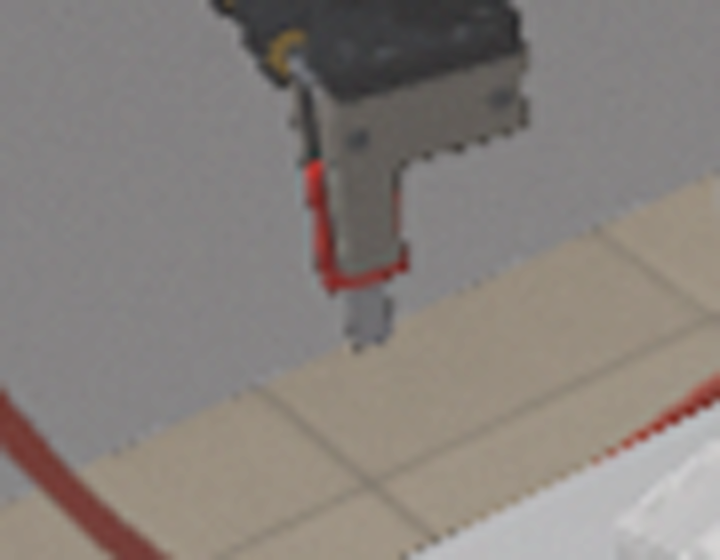

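The key hangs straight in the grip: shoulder at crop (328–407, 268–285), blade tip (367,345). Moving over the lock.

Emit:
send_rows:
  steps:
    - [[-0.8,-2.5,0],[0,0,-2]]
    - [[-2,-6,0],[0,0,-4]]
    - [[-3.3,-10,0],[0,0,-6]]
    - [[-4.7,-14,0],[0,0,-8]]
    - [[-6,-18,0],[0,0,-10]]
    - [[-7.4,-22,0],[0,0,-12]]
    - [[-8.7,-26,0],[0,0,-14]]
    - [[-9.8,-29,0],[0,0,-16]]
    - [[-10.5,-31.2,0],[0,0,-16]]
    - [[-10.5,-31.2,1],[0,0,-16]]
    - [[-10.5,-31.2,2],[0,0,-16]]
    - [[-10.5,-31.2,2],[0,0,-16]]
    - [[-10.5,-31.2,2],[0,0,-16]]

```text
time_s: 15.6
tcp_pos: [0.5233, -0.0502, 0.2145]
tcp_rot: [-0.035, 0.999, 0.0, -0.0]
contact_force: [0.8, -0.4, 0.2]
opening: 0.102
grasp_force: 30.0
```

```bash
python3 - <<'E'
from h import *
S=optics.get_image("scene"); s=robot.sense();p=s["tcp_pos"]; print(p,s["tcp_rot"],s["grasp_force"],s["contact_force"])
print("proj shoulder",proj(S,p-[0,0,.0206]),"tip",proj(S,p-[0,0,.0466]),"mouth est",proj(S,(.523,-.052,.142)))
red=lambda h,s,v:((h<8)|(h>170))&(s>110)&(v>40)
brass=lambda h,s,v:(h>10)&(h<32)&(s>120)&(v>70)
for n,f in(("red",red),("brass",brass)):
    for c in blobs(S["color"],f,(265,160,330,235),3): 
        P=c[:,0]; print(n,cv2.contourArea(c),cv2.boundingRect(c),"bottom",P[P[:,1].argmax()],"L",P[P[:,0].argmin()],"R",P[P[:,0].argmax()])
g=cv2.cvtColor(S["color"],cv2.COLOR_BGR2HSV)
for r in range(180,216,2): print(r," ".join("%d/%d/%d"%tuple(g[r,c]) for c in range(286,312,2)))
E
```

```text
[ 0.5235 -0.0504  0.2148] [-0.0353  0.9994 -0.      0.0002] 29.99991238117218 [-0.5    -0.0492 -1.1855]
proj shoulder [297.5566 189.5813] tip [297.3823 197.6016] mouth est [297.4786 205.8963]
red 45.5 (292, 176, 6, 17) bottom [293 192] L [292 177] R [297 191]
brass 115.5 (270, 217, 24, 17) bottom [274 233] L [270 229] R [293 219]
brass 111.0 (290, 201, 16, 12) bottom [294 212] L [290 206] R [305 209]
brass 72.5 (308, 195, 16, 14) bottom [309 208] L [308 203] R [323 198]
180 2/100/146 3/105/165 21/22/83 2/119/86 179/152/99 9/33/54 5/19/81 13/23/78 9/25/72 15/28/72 2/93/134 2/103/156 2/102/157
182 2/89/143 2/101/151 10/34/91 1/133/100 1/154/98 4/38/53 13/22/81 17/23/77 10/21/72 15/15/70 2/97/142 1/101/156 2/104/159
184 0/51/129 2/102/135 5/48/95 1/144/103 1/155/97 4/38/54 15/21/72 13/24/75 12/18/72 23/15/69 3/99/147 2/101/146 1/95/123
186 0/0/134 2/92/138 2/94/125 1/141/103 1/154/98 4/33/54 15/20/76 20/20/76 18/17/73 15/15/70 2/93/113 2/90/108 2/93/107
188 100/6/136 120/2/134 2/70/124 1/138/116 1/152/97 9/34/53 10/19/80 10/21/72 8/47/82 3/86/104 2/94/108 2/93/107 2/98/109
190 120/2/135
[... 1000 characters left out ...]
/25/72 20/169/128 22/200/139
206 105/5/113 120/19/68 19/127/116 19/155/140 19/134/112 19/129/101 18/118/93 18/141/121 19/151/137 19/150/138 13/53/86 0/7/70 22/201/137
208 105/5/112 120/15/70 18/125/106 19/142/124 19/135/102 12/29/87 18/62/82 19/150/134 19/151/142 18/137/110 16/49/68 113/29/70 21/110/107
210 90/2/118 120/14/72 17/80/83 19/134/105 19/147/125 18/102/112 19/153/142 19/147/128 18/126/99 19/125/94 11/27/75 128/16/65 90/2/135
212 0/0/119 120/16/65 120/21/74 14/47/82 19/132/108 19/145/120 19/140/115 19/129/97 18/93/88 15/39/79 113/16/63 140/12/64 120/2/137
214 96/11/119 120/13/77 128/16/65 114/20/65 120/19/68 150/4/70 10/11/68 12/18/69 120/12/64 105/9/59 120/9/56 105/5/113 150/2/136
```

```bash
python3 - <<'E'
from h import *
go(.5225,-.0535,.1885,94)
E
```

```text
shift [ 0.1211 -0.2979  2.6302] turn [-0.0053  0.0213  0.0439]
```

Emit:
send_rows:
  steps:
    - [[0.1,-0.3,0.5],[0,0,0]]
    - [[0.1,-0.3,1],[0,0,0]]
    - [[0.1,-0.3,1.5],[0,0,0]]
    - [[0.1,-0.3,2],[0,0,0]]
    - [[0.1,-0.3,2.4],[0,0,0]]
    - [[0.1,-0.3,2.6],[0,0,0]]
    - [[0.1,-0.3,2.8],[0,0,0]]
    - [[0.1,-0.3,2.8],[0,0,0]]

```text
time_s: 16.65
tcp_pos: [0.5225, -0.0541, 0.1865]
tcp_rot: [-0.035, 0.999, 0.0, -0.0]
contact_force: [-0.4, -0.3, -0.5]
opening: 0.097
grasp_force: 30.0
```

Emit:
send_rows:
  steps:
    - [[0,0,0.15],[0,0,0]]
    - [[0,0,0.3],[0,0,0]]
    - [[0,0,0.3],[0,0,0]]

```text
time_s: 17.02
tcp_pos: [0.5225, -0.054, 0.1835]
tcp_rot: [-0.035, 0.999, 0.0, -0.0]
contact_force: [0.5, 0.1, -0.5]
opening: 0.097
grasp_force: 30.0
```

Emit:
send_rows:
  steps:
    - [[0,0,0.15],[0,0,0]]
    - [[0,0,0.3],[0,0,0]]
    - [[0,0,0.45],[0,0,0]]
    - [[0,0,0.45],[0,0,0]]

```text
time_s: 17.52
tcp_pos: [0.5225, -0.0541, 0.1789]
tcp_rot: [-0.035, 0.999, 0.0, -0.0]
contact_force: [-0.2, -0.2, 0.1]
opening: 0.098
grasp_force: 30.0
```

Emit:
send_rows:
  steps:
    - [[0,0,0.15],[0,0,0]]
    - [[0,0,0.3],[0,0,0]]
    - [[0,0,0.45],[0,0,0]]
    - [[0,0,0.45],[0,0,0]]

```text
time_s: 18.02
tcp_pos: [0.5229, -0.0542, 0.1748]
tcp_rot: [-0.035, 0.999, -0.0, 0.0]
contact_force: [-0.0, -0.1, 0.6]
opening: 0.093
grasp_force: 30.0
```

Emit:
send_rows:
  steps:
    - [[0,0,0.15],[0,0,0]]
    - [[0,0,0.3],[0,0,0]]
    - [[0,0,0.45],[0,0,0]]
    - [[0,0,0.6],[0,0,0]]
    - [[0,0,0.6],[0,0,0]]

```text
time_s: 18.65
tcp_pos: [0.5234, -0.0541, 0.1696]
tcp_rot: [-0.035, 0.999, -0.0, 0.001]
contact_force: [0.7, 0.6, 4.8]
opening: 0.094
grasp_force: 30.0
```

Emit:
send_rows:
  steps:
    - [[0,0,0.15],[0,0,0]]
    - [[0,0,0.3],[0,0,0]]
    - [[0,0,0.45],[0,0,0]]
    - [[0,0,0.6],[0,0,0]]
    - [[0,0,0.6],[0,0,0]]

```text
time_s: 19.27
tcp_pos: [0.5225, -0.054, 0.1626]
tcp_rot: [-0.035, 0.999, 0.0, -0.0]
contact_force: [0.1, 1.3, 3.9]
opening: 0.096
grasp_force: 30.0
```

Emit:
send_rows:
  steps:
    - [[0,0,0.1],[0,0,0]]
    - [[0,0,0.2],[0,0,0]]
    - [[0,0,0.2],[0,0,0]]

```text
time_s: 19.65
tcp_pos: [0.5227, -0.054, 0.1622]
tcp_rot: [-0.035, 0.999, 0.0, 0.0]
contact_force: [-3.2, 2.5, 12.8]
opening: 0.093
grasp_force: 30.0
```

```bash
python3 - <<'E'
from h import *
S=optics.get_image("scene"); s=robot.sense();p=s["tcp_pos"]; print(p,s["contact_force"],s["wrist_torque"])
red=lambda h,s,v:((h<8)|(h>170))&(s>110)&(v>40)
for c in blobs(S["color"],red,(265,160,330,235),3): print(cv2.contourArea(c),cv2.boundingRect(c))
print(proj(S,p-[0,0,.0206]))
g=cv2.cvtColor(S["color"],cv2.COLOR_BGR2HSV)
for r in range(196,216,2): print(r," ".join("%d/%d/%d"%tuple(g[r,c]) for c in range(286,312,2)))
E
```

```text
[ 0.5227 -0.054   0.1623] [-3.9962  2.2753 14.5401] [ 0.5214  0.8162 -0.0084]
32.5 (293, 193, 4, 17)
[297.9031 206.5036]
196 135/4/135 105/4/135 18/14/93 5/45/74 0/170/123 1/100/69 15/19/79 13/22/82 13/25/72 10/21/73 10/9/88 120/2/135 120/2/134
198 90/2/135 90/2/135 15/10/101 4/48/74 0/151/103 179/86/65 24/16/79 15/19/80 12/18/71 13/25/72 15/5/104 150/2/134 150/2/134
200 120/2/129 120/4/136 15/5/107 4/49/73 1/157/99 3/89/63 15/14/72 10/19/79 18/18/70 21/25/72 150/2/125 120/6/136 109/15/139
202 150/2/124 120/4/129 120/9/83 2/48/75 0/158/102 179/88/64 15/15/69 13/23/78 15/22/71 12/18/72 120/5/103 21/39/137 22/202/139
204 90/2/123 120/8/90 120/18/57 5/78/75 1/151/101 177/85/63 18/18/70 8/14/73 18/18/71 0/11/69 120/22/70 21/176/129 22/205/139
206 105/5/113 126/19/66 19/133/115 16/158/142 1/150/100 179/81/63 23/15/69 8/14/75 18/93/90 18/120/98 6/18/71 12/20/63 22/205/138
208 120/2/111 120/22/70 18/124/101 12/154/124 1/151/98 0/141/92 6/44/82 18/109/94 19/130/98 19/126/95 15/52/69 120/27/57 21/113/106
210 135/4/117 120/18/71 17/76/84 19/132/106 17/146/115 16/92/89 19/122/98 19/125/98 19/126/97 19/127/94 11/42/67 120/8/61 120/2/135
212 90/2/119 120/16/65 110/21/73 16/52/84 19/136/107 19/144/119 19/136/103 18/129/95 18/105/85 18/46/67 120/14/56 120/4/62 90/4/136
214 102/11/119 120/10/74 128/16/63 110/12/63 120/19/66 0/4/70 0/7/69 0/15/69 120/17/61 105/9/57 120/14/56 90/2/112 135/4/135
```

Emit:
send_rows:
  steps:
    - [[0.05,0.03,0],[0,0,5]]
    - [[0.05,0.03,0],[0,0,10]]
    - [[0.05,0.03,0],[0,0,15]]
    - [[0.05,0.03,0],[0,0,20]]
    - [[0.05,0.03,0],[0,0,25]]
    - [[0.05,0.03,0],[0,0,30]]
    - [[0.05,0.03,0],[0,0,35]]
    - [[0.05,0.03,0],[0,0,40]]
    - [[0.05,0.03,0],[0,0,40]]

```text
time_s: 20.82
tcp_pos: [0.5224, -0.0527, 0.1622]
tcp_rot: [0.309, 0.951, 0.001, 0.0]
contact_force: [-3.2, 4.6, 14.0]
opening: 0.095
grasp_force: 30.0
```

```bash
cat >> h.py <<'E'
def bar():
    S=optics.get_image("scene"); s=robot.sense(); print(s["time_s"],s["tcp_pos"],s["contact_force"],s["wrist_torque"],s["opening"]*91.9,s["grasp_force"])
    R=Ro.from_quat(s["tcp_rot"]).as_matrix(); print("theta",np.degrees(np.arctan2(R[1,1],R[0,1])))
    f=lambda h,s,v:(h>17)&(h<30)&(s>165)&(v>70)
    for c in blobs(S["color"],f,(245,165,360,275),12):
        P=np.array([onplane(S,q,.121)[:2] for q in c[:,0]]); c0=P.mean(0); u=np.linalg.svd(P-c0)[2][0]; t=(P-c0)@u
        print("blob",cv2.contourArea(c),"mean",c0,"angle",np.degrees(np.arctan2(u[1],u[0])),"len",np.ptp(t))
E
python3 -c "
from h import *
bar()"
```

```text
20.875 [ 0.5224 -0.0527  0.1623] [-2.5512  5.0168 13.1732] [1.1304 0.5014 0.0513] 9.016190838853495 30.005605816841125
theta 54.00207822851923
blob 80.5 mean [ 0.4756 -0.0232] angle 143.5685723985983 len 0.058126729572038516
blob 58.0 mean [ 0.5728 -0.0932] angle -35.784352483460786 len 0.04209184666561932
```

Emit:
send_rows:
  steps:
    - [[0.05,0.03,0],[0,0,5]]
    - [[0.05,0.03,0],[0,0,10]]
    - [[0.05,0.03,0],[0,0,15]]
    - [[0.05,0.03,0],[0,0,20]]
    - [[0.05,0.03,0],[0,0,25]]
    - [[0.05,0.03,0],[0,0,30]]
    - [[0.05,0.03,0],[0,0,35]]
    - [[0.05,0.03,0],[0,0,40]]
    - [[0.05,0.03,0],[0,0,40]]

```text
time_s: 22.0
tcp_pos: [0.5231, -0.0515, 0.1623]
tcp_rot: [0.616, 0.788, 0.002, 0.0]
contact_force: [1.2, 7.8, 10.8]
opening: 0.096
grasp_force: 30.0
```

```bash
python3 -c "
from h import *
bar()"
```

```text
22.05 [ 0.5231 -0.0515  0.1623] [ 0.7283  6.8784 11.4638] [ 1.4739 -0.1233  0.1043] 8.765008793717618 30.005566477775574
theta 14.003858803690827
blob 74.5 mean [0.5045 0.0011] angle -77.6924886716086 len 0.05364407938684587
```

Emit:
send_rows:
  steps:
    - [[0.08,0,0.02],[0,0,4]]
    - [[0.08,0,0.02],[0,0,8]]
    - [[0.08,0,0.02],[0,0,12]]
    - [[0.08,0,0.02],[0,0,14]]
    - [[0.08,0,0.02],[0,0,14]]
    - [[0.08,0,0.02],[0,0,14]]

```text
time_s: 22.8
tcp_pos: [0.5235, -0.0516, 0.1624]
tcp_rot: [0.707, 0.707, 0.002, 0.001]
contact_force: [1.8, 5.1, 10.2]
opening: 0.098
grasp_force: 30.0
```

```bash
python3 -c "
from h import *
bar()"
```

```text
22.85 [ 0.5235 -0.0516  0.1624] [ 2.1488  4.4688 10.4034] [ 0.9744 -0.4052  0.0401] 8.710693014350829 30.005401968955994
theta 0.004598493479682564
blob 59.0 mean [0.5128 0.0029] angle -84.86220862015387 len 0.05235112438669444
blob 40.5 mean [ 0.5243 -0.121 ] angle -78.24271976479262 len 0.04110973191909248
```

Emit:
send_rows:
  steps:
    - [[0,0,0],[0,0,1.5]]
    - [[0,0,0],[0,0,3]]
    - [[0,0,0],[0,0,3]]
    - [[0,0,0],[0,0,3]]
    - [[0,0,0],[0,0,3]]
    - [[0,0,0],[0,0,3]]
    - [[0,0,0],[0,0,3]]
    - [[0,0,0],[0,0,3]]

```text
time_s: 23.85
tcp_pos: [0.5236, -0.0516, 0.1624]
tcp_rot: [0.725, 0.688, 0.002, 0.001]
contact_force: [2.5, 4.9, 9.6]
opening: 0.095
grasp_force: 30.0
```

```bash
python3 -c "
from h import *
bar()
S=optics.get_image('scene')
dark=lambda h,s,v:(v<75)
for z,p in((.109,(.518,.017)),(.109,(.529,-.123))): print(proj(S,(p[0],p[1],z)))
for r in((270,185,300,225),(303,220,333,255)):
    for c in blobs(S['color'],dark,r,30)[:1]: print(cv2.boundingRect(c))
"
```

```text
23.9 [ 0.5237 -0.0517  0.1624] [ 2.433   4.3649 10.5681] [ 1.0051 -0.5079  0.0742] 8.43778543274353 30.00546544790268
theta -2.996283258081796
blob 56.0 mean [0.515  0.0036] angle -86.18796001257972 len 0.048151136582937
blob 50.5 mean [ 0.5233 -0.121 ] angle -78.7773793057957 len 0.041071840975951165
[277.9177 201.2587]
[318.5607 230.7551]
(270, 185, 30, 22)
(309, 229, 18, 16)
```

```bash
python3 -c "
from cell import robot
print(robot.finish_job())"
```

```text
the job is handed in; nothing more can be done
None
```

The job is handed in at about 24 s: the sprinkles jar stands in the empty pocket and the key is fully home. It was still gripped and held at about a quarter turn, which puts the bar over both jars at roughly 90° by the scene camera. No verdict came back.

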